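Refit and shut the slip tap

TASK

Refit the plug of the brass slip tap and shut it: take the blue-winged plug from its wooden stand, stand it in the open mouth of the tap with the wing in line with the pipe, then press it down firmly against the lift spring while turning it a quarter turn, until the wing is square across the pipe and the cone has wedged so tightly in its seat that it stays put when you let go. Do not overload the seat, which cracks under more than 20 N, and leave the other things on the table where they are.

Things in the scene. Friction and masses are not known exactly. Their poses are not given: they have to be found in the camera images.
- plug: tapered tap plug, 300 g: brass cone 50 mm long (34 mm across at the top, 16 mm at the tip) under a brass flange 48 mm across, 6 mm thick, with a blue wing grip on top. Origin: centre of the flange's underside; z up along its axis, x along the wing; the same either way round. It starts hanging by its flange in the stand's hole, cone down
- plug_wing (a point): middle of the plug's upright blue wing, 25 mm above the flange's underside: 48 mm long (x), 12 mm thick (y), from 6 to 41 mm above the flange's underside. Pinch it across y, the fingertips just above the flange, which can take the press
- tap: brass slip tap on a wooden foot 150 x 100 x 20 mm, fixed to the table; round body 62 mm across with an open upright bore, mouth 75 mm above the table. Origin: under the bore's axis, at table height; z up; x along the horizontal pipe, whose downturned spout points to -x. Wing along x: open; along y: shut
- tap_mouth (a point): centre of the bore's mouth, axes as the tap's. A lift spring in the bore meets the plug's tip while the flange's underside is 25 mm above the mouth, pushing up with 5 N there and 8 N when 22 mm deeper. The cone meets the seat's four ribs, a rise in force, with the flange 8 to 22 mm above the mouth: how deep differs each time and cannot be seen
- seat_cup (a joint): sinking of the seat on its rubber ring, m: 0.001 per 8 N of load on it; it cracks beyond 0.0025 (20 N). Its ribs rub hard (friction 0.75): pressed without turning the plug hardly wedges; turned a quarter turn while the seat carries 11 to 16 N (17 to 23 N on the plug in all, spring included), it creeps 2 to 7 mm deeper and jams
- plug_stand: light wooden block 85 x 85 x 56 mm with an upright hole 38 mm across right through its middle, fixed to the table. Origin: centre of its underside, z up
- jar_peat: bystander: glaze jar with white lid, 52 mm across, 69 mm high; origin under its centre
- jar_plum: bystander: glaze jar with white lid, 52 mm across, 69 mm high; origin under its centre
- oxide_jar_1: bystander: shaker jar with red lid, 45 mm across, 106 mm high; origin under its centre
- stoneware_bowl: bystander: rough grey bowl, 90 mm across, 68 mm high; origin under its centre
- wood_modeller: bystander: thin brown modelling tool, 156 mm long, lying along its y axis; origin under its centre
- red_bulb: bystander: red rubber bulb, 44 mm across, 62 mm high; origin under its centre
Things that resemble listed ones, but are neither listed nor needed, are in the scene too. What is shaped like the plug but green or purple is not meant.

How it is judged:
By the outcome, as a careful person would: the job done as asked, in the order asked, and still so for the second after the job is handed in, with the robot touching nothing.
It also fails if it takes over 48 s, if anything falls off the work surface, if the arm or the gripper's body presses on something with over 40 N, if the wrist force passes 120 N, or if a joint passes its speed limit or range.

ROBOT

A 6-joint arm with a two-finger parallel gripper is mounted at the origin on a cart in front of the work surface, level with it; the furniture and walls round the work are solid. World frame = base frame: x ahead of the robot, y to its left, z up, the work surface at z = 0. Lengths are in mm, angles in degrees, forces in N, time in s.
With the tool pointing down it reaches from about 275 to 750 mm from the base axis. Payload 10.2 kg.
Tool frame: the origin (TCP) lies on the centre line of the jaws, within the pads' length; the fingertips stand 11 mm ahead of it and the grasp point (between the pads) lies 8 mm behind it (env.tip_extent is the distance from the TCP to the fingertips, in mm); z points along the fingers, y is the line along which they close (so a half turn about z gives the same grasp; the last joint's range is limited). The gripper opens to 88 mm and grips with 3 to 60 N. Pads are 18 mm wide; open, the fingers measure 123 mm over their backs; the gripper's body (75 mm by 187 mm) begins 45 mm behind the grasp point.
Start: joints at [54.465, 17.928, 85.812, -0, 76.261, -12.8], TCP at [202.909, 484.21, 249.72] pointing down, gripper open.
Joint ranges: [-168.41, 168.41], [-55.51, 124.54], [10.69, 146.95], [-70.63, 250.63], [1, 178], [-165.06, 165.06]. Speed limits (degrees/s): [136.94, 136.94, 172.46, 180, 180, 180].

INTERFACE

Orientations are given as a 3x3 rotation matrix whose columns are the frame's x, y, z axes.
In Python, from rig import env gives the robot as it stands.
- The arm moves only by the tool drive_tool, never from a script. Its argument "motion" is a list of rows, each a list of 3 entries, a list of its own where there are three numbers: the shift along the tool's x, y, z in mm, then the turn, a rotation vector about the tool's x, y, z in degrees, then the closure, from 0 (fully open) to 1 (shut). In form: [[[tx, ty, tz], [wx, wy, wz], gripper], ...]. A call has 1 to 20 rows; each row is the pose to reach, as a shift and turn from the pose commanded when the call began, along the tool's axes at that moment; what a row does not reach only later rows make up. A row lasts 1/10 s, in which the tool goes at most 50 mm and 8.59 degrees, less where a joint would pass 70% of its speed; a pose out of reach is approached as far as the arm can. A call with a gripper value outside its range is refused whole. The fingers move at their own pace and stop on an object; "force" is the grip in N (left out, the last holds). Time passes only in rows, so rows that repeat a pose let the fingers close. It gives the time, the measured TCP pose, the force, the opening and the grip force at its end, in the units of the state.
- env.read_state(): the state, without advancing time (a new reading comes with each control period).
- env.camera(name): name is "side" or "top" or "wrist"; returns (picture, depth): 480x640x3 uint8, red, green, blue; 480x640 float32, mm along the optical axis (not along the pixel's ray), 0 where there is no reading.
- env.calibration(name): a dict with "camera_matrix" (3x3 intrinsics, pixels), "eye" and "rotation" of the camera in the world. Camera axes: x right, y down, z forward; pixel columns grow to the right and rows downward; lengths in mm; the calibration is good to about 2 mm. A picture is of the moment at which its call begins: read the wrist's pose just before it. calibration takes no time and is no camera call; for the wrist camera it gives the pose at the moment of the call.
- env.hand_in(): hands the job in; it is judged then, once.
The state is a dict: "t": time; "joint_pos": joint angles; "joint_velocities": joint speeds; "joint_torque": joint torques, N m; "eef_pos": TCP position; "eef_rot": TCP orientation; "ft_force": force on the tool from outside, world axes, zero at the start; "wrist_torque": the same for the moment, N m; "finger_gap": finger opening in mm; "grasp_force": force on a finger pad.
Only numpy, scipy, OpenCV 4.12 (cv2) and the standard library are available. Lean on these libraries where they do the work, as an engineer would, in place of code of your own. Each camera call takes 0.05 s, during which the arm holds its last target. There are 200 camera calls.

## Working session

There is one attempt and no reset: what is moved stays moved. The work goes in short steps, Python scripts to look and compute and a tool call to move; the robot and the scene stay as the last step left them, time stands still between calls to the robot, and variables do not carry over. Pictures are saved under pics/ and viewed, at most 10 in all, crops included, and the job is handed in when it is done.

Besides the shell and the picture viewer there is one more tool, called as name([rows], argument=value, ...), one row to a line, values as JSON. drive_tool: Moves the arm, as the interface text tells. Its arguments: {"type":"object","properties":{"motion":{"type":"array","items":{"type":"array"}},"force":{"type":"number"}},"required":["motion"]}

```bash
mkdir -p pics; ls; python3 - <<'E'
from rig import env
import cv2,numpy as np
s=env.read_state();print(s)
for n in("top","side"):
    p,d=env.camera(n);np.savez(f"pics/{n}.npz",p=p,d=d);cv2.imwrite(f"pics/{n}0.png",p[:,:,::-1]);c=env.calibration(n);print(n,c)
E
```

```text
pics
{'t': 0.0, 'joint_pos': array([ 5.44663403e+01,  1.79596522e+01,  8.58533075e+01, -2.55410288e-04,
        7.62590643e+01, -1.28000414e+01]), 'joint_velocities': array([ 0.01284945,  0.05161154, -0.00865249, -0.06799891, -0.05745733,
       -0.01017519]), 'joint_torque': array([-8.58854328e-04, -4.02220559e+01, -2.52259862e+01,  6.93625328e-02,
        3.54245561e-02, -8.38588267e-05]), 'eef_pos': array([202.76604845, 484.02253048, 249.1638045 ]), 'eef_rot': array([[-9.22311811e-01,  3.86445850e-01, -7.27052804e-04],
       [ 3.86446437e-01,  9.22311281e-01, -1.02547550e-03],
       [ 2.74278253e-04, -1.22677513e-03, -9.99999210e-01]]), 'ft_force': array([-0.31767079,  0.23872297, -0.06032033]), 'wrist_torque': array([-0.05702481, -0.07641333, -0.07334117]), 'grasp_force': 0.0, 'finger_gap': 88.33786684431796}
top {'camera_matrix': array([[622.85879302,   0.        , 330.8129197 ],
       [  0.        , 622.85879302, 238.27698767],
       [  0.        ,   0.        ,   1.        ]]), 'eye': array([4.15693164e+02, 3.23556045e-01, 1.13016110e+03]), 'rotation': array([[-0.01705701, -0.99505343,  0.09786585],
       [-0.99984564,  0.01738747,  0.00252478],
       [-0.00421393, -0.09780768, -0.99519641]])}
side {'camera_matrix': array([[549.62703418,   0.        , 324.89579829],
       [  0.        , 549.62703418, 234.33315616],
       [  0.        ,   0.        ,   1.        ]]), 'eye': array([ 253.76632213, -730.18458554,  394.0413135 ]), 'rotation': array([[ 0.94333453, -0.13216565,  0.30438824],
       [-0.33148234, -0.33253025,  0.88291737],
       [-0.01547305, -0.93378577, -0.35749785]])}
```

View pics/top0.png

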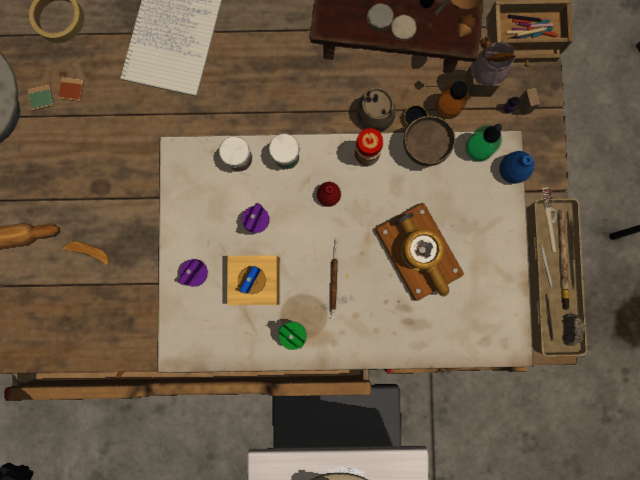

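View pics/side0.png

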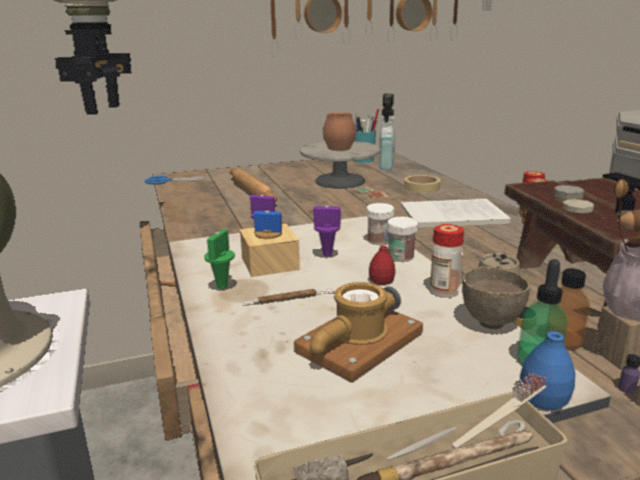

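The top view shows four candidate plugs: blue in the stand (251,281), purple at (256,218) and (193,272), and green at (292,335). Only the blue one, hanging in the wooden stand, fits. The tap is at (424,250), with its pipe running from (405,222) to (441,290).

```bash
cat > h.py <<'E'
import numpy as np,cv2
def world(d,c,mask):
    v,u=np.nonzero(mask&(d>0));z=d[v,u];K=c["camera_matrix"]
    q=np.c_[(u-K[0,2])/K[0,0]*z,(v-K[1,2])/K[1,1]*z,z]
    return q@c["rotation"].T+c["eye"],u,v
def rect(xy):
    (cx,cy),(w,h),a=cv2.minAreaRect(xy.astype(np.float32))
    if w<h:a+=90;w,h=h,w
    return np.round([cx,cy,w,h,a%180],1)
E
python3 - <<'E'
from rig import env
from h import *
f=np.load("pics/top.npz");p,d=f["p"],f["d"];c=env.calibration("top")
hsv=cv2.cvtColor(p,cv2.COLOR_RGB2HSV)
box=np.zeros(d.shape,bool);box[255:305,225:280]=1
m=box&(hsv[...,0]>100)&(hsv[...,0]<125)&(hsv[...,1]>120)
P,u,v=world(d,c,m);print("blue",len(P),P.min(0),P.max(0))
t=P[P[:,2]>np.percentile(P[:,2],90)-6];print("wing top z",np.median(t[:,2]),rect(t[:,:2]),t.mean(0))
A,u,v=world(d,c,box);s=A[abs(A[:,2]-56)<4];print("stand",rect(s[:,:2]),np.median(s[:,2]))
box[:]=0;box[195:305,368:470]=1
A,u,v=world(d,c,box);s=A[(A[:,2]>69)&(A[:,2]<82)];print("mouth",len(s),np.median(s[:,2]),cv2.minEnclosingCircle(s[:,:2].astype(np.float32)),s.mean(0))
s=A[(A[:,2]>14)&(A[:,2]<25)];print("foot",rect(s[:,:2]),np.median(s[:,2]))
s=A[(A[:,2]>32)&(A[:,2]<68)];print("pipe",rect(s[:,:2]))
cr=np.hstack([cv2.resize(p[250:310,215:285],(350,300)),cv2.resize(p[200:300,365:480],(345,300))])
cv2.imwrite("pics/crop.png",cr[:,:,::-1])
E
```

```text
blue 224 [430.52244376 125.56792026  67.13756808] [473.56640455 154.62822466 101.68545294]
wing top z 96.99399464663088 [451.9 140.6  46.6  11.8 151.1] [451.58403034 140.47877697  96.78913374]
stand [451.8 141.2  86.1  82.8  89. ] 56.206281094435326
mouth 752 74.42295254650617 ((499.12762451171875, -154.36431884765625), 34.05157470703125) [ 499.36085627 -154.24640406   74.17676446]
foot [ 499.4 -154.2  149.9  101.    27.6] 20.194259493469872
pipe [ 487.8 -153.4  155.5   56.9   18.7]
```

View pics/crop.png

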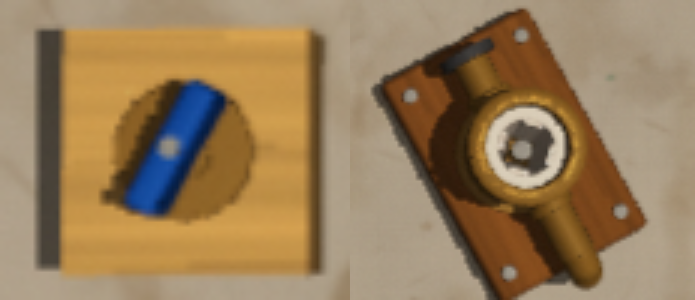

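The crop shows the blue wing over a brass flange in the stand, and the tap with its white seat ring. Sizes and heights match the description. I'll hover over the plug first, with the jaws part closed to clear the purple plugs.

```bash
cat >> h.py <<'E'
def go(s,xyz,yaw):
    R=s["eef_rot"];d=R.T@(np.array(xyz)-s["eef_pos"])
    a=np.radians(yaw);T=np.array([[np.cos(a),np.sin(a),0],[np.sin(a),-np.cos(a),0],[0,0,-1]])
    print("shift",d.round(1),"turn",np.degrees(cv2.Rodrigues(R.T@T)[0]).ravel().round(2))
E
python3 -c "
from rig import env;from h import *
go(env.read_state(),[452,141,165],151.1)"
```

```text
shift [-362.5 -220.    84.4] turn [-0.06 -0.01  6.16]
```

drive_tool([
  [[-362.5, -220, 84], [0, 0, 6.2], 0.5],
  [[-362.5, -220, 84], [0, 0, 6.2], 0.5],
  [[-362.5, -220, 84], [0, 0, 6.2], 0.5],
  [[-362.5, -220, 84], [0, 0, 6.2], 0.5],
  [[-362.5, -220, 84], [0, 0, 6.2], 0.5],
  [[-362.5, -220, 84], [0, 0, 6.2], 0.5],
  [[-362.5, -220, 84], [0, 0, 6.2], 0.5],
  [[-362.5, -220, 84], [0, 0, 6.2], 0.5],
  [[-362.5, -220, 84], [0, 0, 6.2], 0.5],
  [[-362.5, -220, 84], [0, 0, 6.2], 0.5],
  [[-362.5, -220, 84], [0, 0, 6.2], 0.5],
  [[-362.5, -220, 84], [0, 0, 6.2], 0.5],
  [[-362.5, -220, 84], [0, 0, 6.2], 0.5],
], force=40)

```text
t: 1.4
eef_pos: [451.7, 142.2, 166.0]
eef_rot: [[-0.876, 0.482, 0.0], [0.482, 0.876, 0.0], [-0.0, 0.0, -1.0]]
ft_force: [0.4, 0.8, -0.7]
finger_gap: 43.9
grasp_force: 0.0
```

```bash
cat > w.py <<'E'
from rig import env;from h import *
s=env.read_state();c=env.calibration("wrist");p,d=env.camera("wrist");cv2.imwrite("pics/w1.png",p[:,:,::-1])
print(s["eef_pos"].round(1),np.degrees(np.arctan2(s["eef_rot"][1,0],s["eef_rot"][0,0])).round(2),s["finger_gap"],c["eye"].round(1))
hsv=cv2.cvtColor(p,cv2.COLOR_RGB2HSV);m=(hsv[...,0]>100)&(hsv[...,0]<125)&(hsv[...,1]>120)
P,u,v=world(d,c,m);ok=np.hypot(P[:,0]-452,P[:,1]-141)<35;P=P[ok];t=P[(P[:,2]>90)]
print(len(t),np.percentile(P[:,2],95),rect(t[:,:2]))
go(s,[452,141,75],151.1)
E
python3 w.py
```

```text
[451.7 142.2 166. ] 151.16 43.931470087627126 [379.4 182.7 299.8]
243 227.74005575139003 [450.6 143.4  59.6  46.7  61.8]
shift [-0.8 -0.9 91. ] turn [0.01 0.01 0.06]
```

View pics/w1.png

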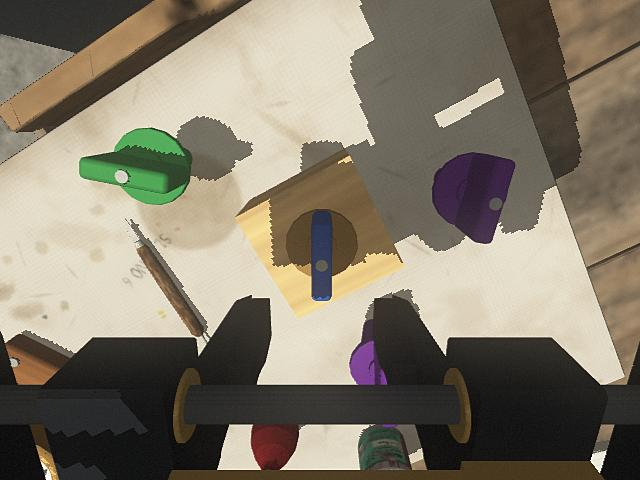

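```bash
sed -i 's/t=P\[(P\[:,2\]>90)\]/t=P[abs(P[:,2]-97)<4]/; s/>120)$/>120)\&(hsv[...,2]>90)/' w.py; python3 w.py
```

```text
[451.8 142.1 166. ] 151.16 44.19011957710467 [379.5 182.6 299.8]
61 96.72861497253396 [451.  143.   44.3  10.1 150.6]
shift [-0.7 -0.9 91. ] turn [0.01 0.02 0.06]
```

The wrist view shows the blue wing at (321,255), centred between the fingers, so I'll descend straight down and grip.

drive_tool([
  [[0, 0, 40], [0, 0, 0], 0.5],
  [[0, 0, 75], [0, 0, 0], 0.5],
  [[0, 0, 91], [0, 0, 0], 0.5],
  [[0, 0, 91], [0, 0, 0], 0.5],
  [[0, 0, 91], [0, 0, 0], 1],
  [[0, 0, 91], [0, 0, 0], 1],
  [[0, 0, 91], [0, 0, 0], 1],
  [[0, 0, 91], [0, 0, 0], 1],
  [[0, 0, 91], [0, 0, 0], 1],
  [[0, 0, 91], [0, 0, 0], 1],
], force=55)

```text
t: 2.5
eef_pos: [452.3, 141.4, 74.9]
eef_rot: [[-0.875, 0.484, 0.0], [0.484, 0.875, 0.0], [-0.0, 0.0, -1.0]]
ft_force: [0.5, 1.8, 2.3]
finger_gap: 11.2
grasp_force: 55.0
```

drive_tool([
  [[0, 0, -30], [0, 0, 0], 1],
  [[0, 0, -70], [0, 0, 0], 1],
  [[0, 0, -100], [0, 0, 0], 1],
  [[0, 0, -100], [0, 0, 0], 1],
  [[0, 0, -100], [0, 0, 0], 1],
])

```text
t: 3.0
eef_pos: [451.7, 141.1, 173.8]
eef_rot: [[-0.875, 0.484, -0.001], [0.484, 0.875, -0.0], [0.001, -0.001, -1.0]]
ft_force: [-0.4, -0.0, -3.4]
finger_gap: 11.3
grasp_force: 55.0
```

```bash
python3 -c "
from rig import env;from h import *
s=env.read_state();print(s['eef_pos'],s['ft_force'],s['finger_gap']);go(s,[499.3,-154.3,175],207.6)"
```

```text
[451.72285594 141.11170137 173.77320032] [-0.39215651 -0.04163301 -3.39784183] 11.252721298771958
shift [-184.6 -235.5   -1.2] turn [-1.000e-02 -6.000e-02 -5.654e+01]
```

drive_tool([
  [[-184.6, -235.5, 0], [0, 0, -56.5], 1],
  [[-184.6, -235.5, 0], [0, 0, -56.5], 1],
  [[-184.6, -235.5, 0], [0, 0, -56.5], 1],
  [[-184.6, -235.5, 0], [0, 0, -56.5], 1],
  [[-184.6, -235.5, 0], [0, 0, -56.5], 1],
  [[-184.6, -235.5, 0], [0, 0, -56.5], 1],
  [[-184.6, -235.5, 0], [0, 0, -56.5], 1],
  [[-184.6, -235.5, 0], [0, 0, -56.5], 1],
  [[-184.6, -235.5, 0], [0, 0, -56.5], 1],
  [[-184.6, -235.5, 0], [0, 0, -56.5], 1],
  [[-184.6, -235.5, 0], [0, 0, -56.5], 1],
  [[-184.6, -235.5, 0], [0, 0, -56.5], 1],
  [[-184.6, -235.5, 0], [0, 0, -56.5], 1],
])

```text
t: 4.3
eef_pos: [499.8, -153.8, 174.7]
eef_rot: [[-0.886, -0.463, -0.0], [-0.463, 0.886, -0.0], [0.0, 0.0, -1.0]]
ft_force: [-0.6, 0.6, -3.0]
finger_gap: 11.7
grasp_force: 55.0
```

```bash
cat > v.py <<'E'
from rig import env;from h import *
s=env.read_state();print(s['eef_pos'].round(1),s['ft_force'],np.degrees(np.arctan2(s["eef_rot"][1,0],s["eef_rot"][0,0]))%360)
c=env.calibration("wrist");p,d=env.camera("wrist")
q,e=env.camera("side")
cv2.imwrite("pics/w2.png",np.hstack([cv2.resize(p,(400,300)),cv2.resize(q[150:390,230:550],(400,300))])[:,:,::-1])
A,u,v=world(d,c,d>0);t=A[(A[:,2]>70)&(A[:,2]<80)&(np.hypot(A[:,0]-499,A[:,1]+154)<40)]
if len(t)>20:print("mouth",len(t),np.median(t[:,2]),cv2.minEnclosingCircle(t[:,:2].astype(np.float32)),t.min(0),t.max(0))
hsv=cv2.cvtColor(q,cv2.COLOR_RGB2HSV);m=(hsv[...,0]>100)&(hsv[...,0]<125)&(hsv[...,1]>120)
c=env.calibration("side");A,u,v=world(e,c,np.ones(e.shape,bool))
t=A[(np.hypot(A[:,0]-499,A[:,1]+154)<30)&(A[:,2]>85)&(A[:,2]<s['eef_pos'][2]-22)]
if len(t):
  for z in range(105,160,8):
    k=t[abs(t[:,2]-z)<4]
    if len(k)>3: print("side z",z,k.mean(0).round(1),k[:,0].min().round(1),k[:,0].max().round(1))
E
python3 v.py
```

```text
[ 499.8 -153.8  174.7] [-0.63481184  0.57105502 -2.97222126] 207.5850512294106
mouth 2891 73.4610176622212 ((498.5328369140625, -152.94017028808594), 34.07975769042969) [ 464.60398117 -186.35689348   70.01250782] [ 527.17565134 -119.05007815   75.55867122]
side z 105 [ 495.5 -160.6  106.7] 489.3 503.3
side z 113 [ 494.7 -161.5  113. ] 488.0 506.7
side z 121 [ 494.6 -162.4  120.9] 486.7 507.1
side z 129 [ 494.1 -163.5  129.1] 484.8 507.5
side z 137 [ 493.4 -164.7  137.2] 483.8 509.5
side z 145 [ 493.2 -165.4  145.1] 482.2 511.1
side z 153 [ 492.7 -167.   150.8] 481.3 509.8
```

View pics/w2.png

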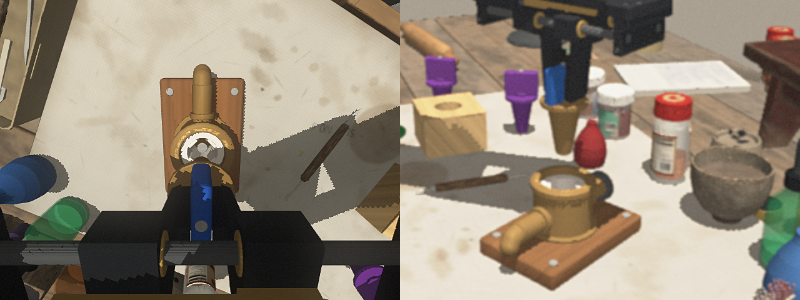

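The cone hangs upright above the mouth. I'll check its lateral offset within the side view alone, so the calibration error cancels.

```bash
python3 - <<'E'
from rig import env;from h import *
from scipy.optimize import least_squares
s=env.read_state();print(s['eef_pos'],s['ft_force'],s['wrist_torque'])
q,e=env.camera("side");c=env.calibration("side");A,u,v=world(e,c,np.ones(e.shape,bool))
r=np.hypot(A[:,0]-499,A[:,1]+154)
t=A[(r<45)&(A[:,2]>72.5)&(A[:,2]<77)];print("ring",len(t),t.mean(0),cv2.minEnclosingCircle(t[:,:2].astype(np.float32)))
b=A[(r<45)&(A[:,2]>58)&(A[:,2]<70)]
def fit(P,rad):
    f=lambda k:np.hypot(P[:,0]-k[0],P[:,1]-k[1])-rad(P[:,2])
    o=least_squares(f,[499,-154],loss="soft_l1");return o.x,np.abs(o.fun).mean()
n=b[(np.hypot(b[:,0]-499,b[:,1]+154)>27)&(b[:,1]<-160)];print("body",len(n),fit(n,lambda z:31+0*z))
zf=s['eef_pos'][2]-19
k=A[(r<25)&(A[:,2]>zf-45)&(A[:,2]<zf-6)];print("cone",len(k),fit(k,lambda z:17-(zf-z)*.18))
for a,bb in((-45,-27),(-26,-6)):
    k=A[(r<25)&(A[:,2]>zf+a)&(A[:,2]<zf+bb)];print(fit(k,lambda z:17-(zf-z)*.18))
E
```

```text
[ 499.86492706 -153.99369285  174.76505179] [ 0.13425236 -0.19322284 -3.58967876] [ 0.0555532  -0.00367695  0.01760381]
ring 565 [ 496.24809799 -157.04815834   74.33225643] ((497.8005676269531, -153.54437255859375), 34.23783874511719)
body 317 (array([ 498.35078599, -153.07370523]), np.float64(1.1976751422091574))
cone 537 (array([ 497.86129393, -154.66018343]), np.float64(0.6090586062837617))
(array([ 497.79397197, -154.80957121]), np.float64(0.5948243972378116))
(array([ 497.89638321, -154.58839533]), np.float64(0.6090401408677609))
```

drive_tool([
  [[-0.2, 0.4, 30], [0, 0, 0], 1],
  [[-0.2, 0.4, 48], [0, 0, 0], 1],
  [[-0.2, 0.4, 54], [0, 0, 0], 1],
  [[-0.2, 0.4, 56], [0, 0, 0], 1],
  [[-0.2, 0.4, 57], [0, 0, 0], 1],
  [[-0.2, 0.4, 57], [0, 0, 0], 1],
  [[-0.2, 0.4, 57], [0, 0, 0], 1],
])

```text
t: 5.15
eef_pos: [499.9, -153.7, 118.4]
eef_rot: [[-0.886, -0.463, 0.0], [-0.463, 0.886, -0.0], [-0.0, -0.0, -1.0]]
ft_force: [-2.0, 2.5, 3.7]
finger_gap: 11.6
grasp_force: 55.0
```

drive_tool([
  [[0, 0, 1], [0, 0, 0], 1],
  [[0, 0, 1], [0, 0, 0], 1],
  [[0, 0, 1], [0, 0, 0], 1],
  [[0, 0, 1], [0, 0, 0], 1],
])

```text
t: 5.55
eef_pos: [500.0, -153.7, 117.2]
eef_rot: [[-0.886, -0.463, 0.001], [-0.463, 0.886, -0.0], [-0.001, -0.0, -1.0]]
ft_force: [-2.1, 3.2, 5.2]
finger_gap: 11.5
grasp_force: 55.0
```

drive_tool([
  [[0.5, 1.2, 0], [0, 0, 0], 1],
  [[0.5, 1.2, 0], [0, 0, 0], 1],
  [[0.5, 1.2, 0], [0, 0, 0], 1],
  [[0.5, 1.2, 0], [0, 0, 0], 1],
])

```text
t: 5.95
eef_pos: [499.3, -153.2, 117.1]
eef_rot: [[-0.886, -0.463, 0.002], [-0.463, 0.886, -0.001], [-0.001, -0.001, -1.0]]
ft_force: [0.6, 1.6, 5.3]
finger_gap: 11.1
grasp_force: 55.0
```

drive_tool([
  [[0, 0, 1.5], [0, 0, 0], 1],
  [[0, 0, 1.5], [0, 0, 0], 1],
  [[0, 0, 1.5], [0, 0, 0], 1],
  [[0, 0, 1.5], [0, 0, 0], 1],
])

```text
t: 6.35
eef_pos: [499.3, -153.1, 115.7]
eef_rot: [[-0.887, -0.463, 0.002], [-0.463, 0.887, -0.001], [-0.001, -0.001, -1.0]]
ft_force: [0.9, 1.2, 6.2]
finger_gap: 11.4
grasp_force: 55.0
```

drive_tool([
  [[-0.2, 0.4, 1.5], [0, 0, 0], 1],
  [[-0.2, 0.4, 1.5], [0, 0, 0], 1],
  [[-0.2, 0.4, 1.5], [0, 0, 0], 1],
  [[-0.2, 0.4, 1.5], [0, 0, 0], 1],
])

```text
t: 6.75
eef_pos: [499.4, -152.8, 114.2]
eef_rot: [[-0.887, -0.463, 0.002], [-0.463, 0.887, -0.001], [-0.001, -0.002, -1.0]]
ft_force: [1.3, 0.8, 6.1]
finger_gap: 11.8
grasp_force: 55.0
```

drive_tool([
  [[0, 0, 1.5], [0, 0, 0], 1],
  [[0, 0, 1.5], [0, 0, 0], 1],
  [[0, 0, 1.5], [0, 0, 0], 1],
  [[0, 0, 1.5], [0, 0, 0], 1],
])

```text
t: 7.15
eef_pos: [499.5, -152.7, 112.9]
eef_rot: [[-0.887, -0.463, 0.002], [-0.463, 0.887, -0.001], [-0.001, -0.002, -1.0]]
ft_force: [1.6, 1.8, 7.5]
finger_gap: 11.4
grasp_force: 55.0
```

drive_tool([
  [[-0.4, 0.1, 1.2], [0, 0, 0], 1],
  [[-0.4, 0.1, 1.2], [0, 0, 0], 1],
  [[-0.4, 0.1, 1.2], [0, 0, 0], 1],
  [[-0.4, 0.1, 1.2], [0, 0, 0], 1],
])

```text
t: 7.55
eef_pos: [499.7, -152.5, 111.7]
eef_rot: [[-0.886, -0.463, 0.002], [-0.463, 0.886, -0.001], [-0.001, -0.002, -1.0]]
ft_force: [0.0, 0.7, 7.2]
finger_gap: 12.1
grasp_force: 55.0
```

drive_tool([
  [[0, 0, 1], [0, 0, 0], 1],
  [[0, 0, 1], [0, 0, 0], 1],
  [[0, 0, 1], [0, 0, 0], 1],
  [[0, 0, 1], [0, 0, 0], 1],
])

```text
t: 7.95
eef_pos: [499.9, -152.5, 110.9]
eef_rot: [[-0.887, -0.463, 0.002], [-0.463, 0.887, -0.001], [-0.002, -0.002, -1.0]]
ft_force: [0.8, 3.2, 9.7]
finger_gap: 11.4
grasp_force: 55.0
```

drive_tool([
  [[-0.3, 0.5, 0.5], [0, 0, 0], 1],
  [[-0.3, 0.5, 0.5], [0, 0, 0], 1],
  [[-0.3, 0.5, 0.5], [0, 0, 0], 1],
  [[-0.3, 0.5, 0.5], [0, 0, 0], 1],
])

```text
t: 8.35
eef_pos: [500.0, -152.2, 110.5]
eef_rot: [[-0.886, -0.463, 0.002], [-0.463, 0.886, -0.002], [-0.001, -0.003, -1.0]]
ft_force: [0.9, 0.5, 10.0]
finger_gap: 11.5
grasp_force: 55.0
```

drive_tool([
  [[0, 0, 0.5], [0, 0, 0], 1],
  [[0, 0, 0.5], [0, 0, 0], 1],
  [[0, 0, 0.5], [0, 0, 0], 1],
  [[0, 0, 0.5], [0, 0, 0], 1],
])

```text
t: 8.75
eef_pos: [500.0, -152.2, 110.0]
eef_rot: [[-0.886, -0.463, 0.003], [-0.463, 0.886, -0.002], [-0.002, -0.003, -1.0]]
ft_force: [0.5, -0.2, 10.5]
finger_gap: 11.7
grasp_force: 55.0
```

drive_tool([
  [[0, 0, 0.7], [0, 0, 0], 1],
  [[0, 0, 0.7], [0, 0, 0], 1],
  [[0, 0, 0.7], [0, 0, 0], 1],
  [[0, 0, 0.7], [0, 0, 0], 1],
])

```text
t: 9.15
eef_pos: [500.1, -152.2, 109.5]
eef_rot: [[-0.886, -0.463, 0.003], [-0.463, 0.886, -0.002], [-0.002, -0.003, -1.0]]
ft_force: [1.4, 0.4, 10.5]
finger_gap: 11.5
grasp_force: 55.0
```

drive_tool([
  [[0, 0, 0.7], [0, 0, 0], 1],
  [[0, 0, 0.7], [0, 0, 0], 1],
  [[0, 0, 0.7], [0, 0, 0], 1],
  [[0, 0, 0.7], [0, 0, 0], 1],
])

```text
t: 9.55
eef_pos: [500.2, -152.1, 108.8]
eef_rot: [[-0.887, -0.463, 0.003], [-0.463, 0.887, -0.002], [-0.002, -0.003, -1.0]]
ft_force: [0.9, 1.6, 11.4]
finger_gap: 11.8
grasp_force: 55.0
```

```bash
python3 - <<'E'
from rig import env;from h import *
s=env.read_state();print(s['ft_force'],s['wrist_torque'])
q,e=env.camera("side");c=env.calibration("side")
cv2.imwrite("pics/s3.png",cv2.resize(q[225:385,280:440],(600,600),interpolation=cv2.INTER_CUBIC)[:,:,::-1])
E
```

```text
[ 0.87073536  1.64153545 11.38600535] [ 0.20053104 -0.03526249  0.0089299 ]
```

View pics/s3.png

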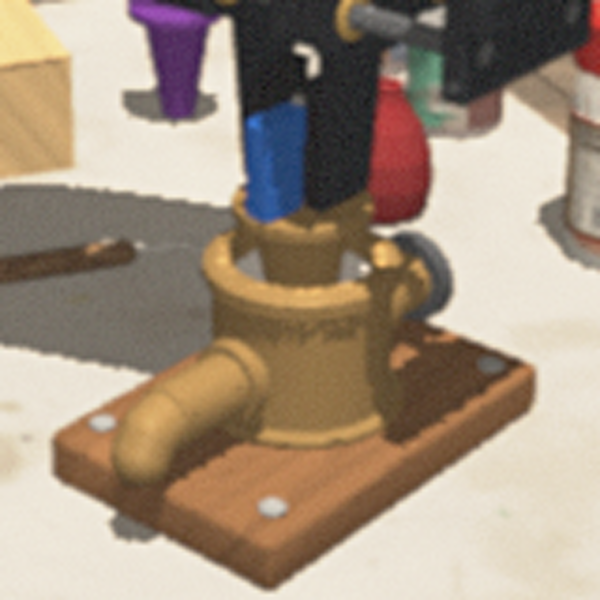

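The plug is upright in the bore, with its flange well above the mouth (about (303,215) against the ring at (298,260)), so I'll keep pressing.

drive_tool([
  [[-0.3, 0.2, 0.8], [0, 0, 0], 1],
  [[-0.3, 0.2, 0.8], [0, 0, 0], 1],
  [[-0.3, 0.2, 0.8], [0, 0, 0], 1],
  [[-0.3, 0.2, 0.8], [0, 0, 0], 1],
])

```text
t: 10.0
eef_pos: [500.4, -152.0, 108.3]
eef_rot: [[-0.886, -0.463, 0.003], [-0.463, 0.886, -0.002], [-0.002, -0.003, -1.0]]
ft_force: [-0.7, 0.7, 14.6]
finger_gap: 11.2
grasp_force: 55.0
```

drive_tool([
  [[0, 0, 0.8], [0, 0, 0], 1],
  [[0, 0, 0.8], [0, 0, 0], 1],
  [[0, 0, 0.8], [0, 0, 0], 1],
  [[0, 0, 0.8], [0, 0, 0], 1],
])

```text
t: 10.4
eef_pos: [500.4, -152.1, 107.7]
eef_rot: [[-0.886, -0.463, 0.003], [-0.463, 0.886, -0.002], [-0.002, -0.004, -1.0]]
ft_force: [-0.2, 0.9, 16.5]
finger_gap: 11.5
grasp_force: 55.0
```

drive_tool([
  [[0, 0, 0.2], [0, 0, 3], 1],
  [[0, 0, 0.3], [0, 0, 6], 1],
  [[0, 0, 0.3], [0, 0, 8], 1],
  [[0, 0, 0.3], [0, 0, 8], 1],
])

```text
t: 10.8
eef_pos: [500.4, -152.2, 107.4]
eef_rot: [[-0.942, -0.334, 0.003], [-0.334, 0.942, -0.003], [-0.002, -0.004, -1.0]]
ft_force: [-1.1, -0.1, 15.3]
finger_gap: 11.4
grasp_force: 55.0
```

drive_tool([
  [[0, 0, 0.3], [0, 0, 3], 1],
  [[0, 0, 0.5], [0, 0, 6], 1],
  [[0, 0, 0.6], [0, 0, 8], 1],
  [[0, 0, 0.6], [0, 0, 8], 1],
])

```text
t: 11.2
eef_pos: [500.6, -152.4, 107.0]
eef_rot: [[-0.98, -0.2, 0.004], [-0.2, 0.98, -0.003], [-0.003, -0.004, -1.0]]
ft_force: [-1.6, -1.3, 15.3]
finger_gap: 11.5
grasp_force: 55.0
```

drive_tool([
  [[0.3, -0.2, 0.4], [0, 0, 3], 1],
  [[0.4, -0.3, 0.7], [0, 0, 6], 1],
  [[0.4, -0.3, 0.9], [0, 0, 9], 1],
  [[0.4, -0.3, 0.9], [0, 0, 9], 1],
])

```text
t: 11.6
eef_pos: [500.5, -152.8, 106.5]
eef_rot: [[-0.999, -0.044, 0.005], [-0.044, 0.999, -0.003], [-0.005, -0.004, -1.0]]
ft_force: [-0.4, 0.0, 19.9]
finger_gap: 11.8
grasp_force: 55.0
```

drive_tool([
  [[0, 0, 0], [0, 0, 3], 1],
  [[0, 0, 0], [0, 0, 6], 1],
  [[0, 0, 0.1], [0, 0, 9], 1],
  [[0, 0, 0.1], [0, 0, 9], 1],
])

```text
t: 12.0
eef_pos: [500.5, -153.0, 106.4]
eef_rot: [[-0.994, 0.113, 0.005], [0.113, 0.994, -0.004], [-0.005, -0.003, -1.0]]
ft_force: [-0.2, -2.6, 18.5]
finger_gap: 11.6
grasp_force: 55.0
```

drive_tool([
  [[0, -0.3, 0.1], [0, 0, 3], 1],
  [[0, -0.5, 0.2], [0, 0, 6], 1],
  [[0, -0.5, 0.4], [0, 0, 9], 1],
  [[0, -0.5, 0.4], [0, 0, 9], 1],
])

```text
t: 12.4
eef_pos: [500.5, -153.3, 106.1]
eef_rot: [[-0.964, 0.267, 0.005], [0.267, 0.964, -0.003], [-0.006, -0.002, -1.0]]
ft_force: [-1.6, -1.0, 20.2]
finger_gap: 11.3
grasp_force: 55.0
```

drive_tool([
  [[0.2, -0.2, 0], [0, 0, 3], 1],
  [[0.3, -0.4, 0], [0, 0, 6], 1],
  [[0.3, -0.4, 0.1], [0, 0, 9], 1],
  [[0.3, -0.4, 0.1], [0, 0, 9], 1],
])

```text
t: 12.8
eef_pos: [500.3, -153.6, 106.0]
eef_rot: [[-0.91, 0.415, 0.005], [0.415, 0.91, -0.004], [-0.006, -0.001, -1.0]]
ft_force: [0.3, 0.5, 19.8]
finger_gap: 11.4
grasp_force: 55.0
```

drive_tool([
  [[0, 0, 0], [0, 0, 3], 1],
  [[0, 0, 0.1], [0, 0, 6], 1],
  [[0, 0, 0.2], [0, 0, 9], 1],
  [[0, 0, 0.2], [0, 0, 9], 1],
])

```text
t: 13.2
eef_pos: [500.2, -153.8, 105.9]
eef_rot: [[-0.834, 0.552, 0.005], [0.552, 0.834, -0.004], [-0.007, -0.0, -1.0]]
ft_force: [-0.4, -1.1, 20.2]
finger_gap: 11.5
grasp_force: 55.0
```

drive_tool([
  [[0, -0.1, 0.1], [0, 0, 3], 1],
  [[0, -0.2, 0.1], [0, 0, 6], 1],
  [[0, -0.2, 0.2], [0, 0, 9], 1],
  [[0, -0.2, 0.2], [0, 0, 9], 1],
])

```text
t: 13.6
eef_pos: [500.1, -154.1, 105.7]
eef_rot: [[-0.737, 0.676, 0.005], [0.676, 0.737, -0.004], [-0.007, 0.001, -1.0]]
ft_force: [-0.4, -1.4, 20.5]
finger_gap: 11.7
grasp_force: 55.0
```

drive_tool([
  [[0, 0, 0], [0, 0, 3], 1],
  [[0, 0, 0.1], [0, 0, 6], 1],
  [[0, 0, 0.2], [0, 0, 9], 1],
  [[0, 0, 0.2], [0, 0, 9], 1],
])

```text
t: 14.0
eef_pos: [500.0, -154.2, 105.6]
eef_rot: [[-0.623, 0.783, 0.005], [0.783, 0.623, -0.004], [-0.006, 0.001, -1.0]]
ft_force: [-1.9, -2.1, 21.1]
finger_gap: 11.8
grasp_force: 55.0
```

drive_tool([
  [[0, -0.3, 0], [0, 0, 4], 1],
  [[0, -0.5, 0], [0, 0, 8], 1],
  [[0, -0.5, 0], [0, 0, 11], 1],
  [[0, -0.5, 0], [0, 0, 11], 1],
  [[0, -0.5, 0], [0, 0, 11], 1],
])

```text
t: 14.5
eef_pos: [499.6, -154.4, 105.6]
eef_rot: [[-0.463, 0.886, 0.005], [0.886, 0.463, -0.004], [-0.006, 0.003, -1.0]]
ft_force: [-2.7, -1.4, 21.6]
finger_gap: 11.3
grasp_force: 55.0
```

```bash
python3 -c "
from rig import env;from h import *
s=env.read_state();print(np.degrees(np.arctan2(s['eef_rot'][1,0],s['eef_rot'][0,0])),s['wrist_torque'],s['ft_force'],s['eef_pos'])
c=env.calibration('top');p,d=env.camera('top')
"
```

```text
117.57779874066718 [-0.27823659  0.47424488  0.04769412] [-2.73975038 -1.36017469 21.64709321] [ 499.63136812 -154.43564263  105.57666566]
```

drive_tool([
  [[0, -0.6, -0.5], [0, 0, 0], 1],
  [[0, -0.6, -1], [0, 0, 0], 1],
  [[0, -0.6, -1.5], [0, 0, 0], 1],
  [[0, -0.6, -1.5], [0, 0, 0], 1],
])

```text
t: 14.95
eef_pos: [499.4, -154.5, 106.5]
eef_rot: [[-0.463, 0.886, 0.006], [0.886, 0.463, -0.003], [-0.006, 0.003, -1.0]]
ft_force: [2.1, -0.1, 14.2]
finger_gap: 11.9
grasp_force: 55.0
```

drive_tool([
  [[0, 0, -0.5], [0, 0, 0], 1],
  [[0, 0, -1], [0, 0, 0], 1],
  [[0, 0, -1], [0, 0, 0], 1],
])

```text
t: 15.25
eef_pos: [499.3, -154.4, 107.1]
eef_rot: [[-0.463, 0.887, 0.005], [0.887, 0.463, -0.003], [-0.005, 0.003, -1.0]]
ft_force: [5.1, -2.0, 9.7]
finger_gap: 11.3
grasp_force: 55.0
```

drive_tool([
  [[-0.5, 0.5, -0.3], [0, 0, 0], 1],
  [[-0.5, 0.5, -0.7], [0, 0, 0], 1],
  [[-0.5, 0.5, -0.7], [0, 0, 0], 1],
])

```text
t: 15.55
eef_pos: [499.4, -154.4, 107.3]
eef_rot: [[-0.463, 0.886, 0.004], [0.886, 0.463, -0.003], [-0.004, 0.002, -1.0]]
ft_force: [2.3, -2.1, 8.0]
finger_gap: 11.6
grasp_force: 55.0
```

drive_tool([
  [[0, 0, -0.5], [0, 0, 0], 1],
  [[0, 0, -1], [0, 0, 0], 1],
  [[0, 0, -1], [0, 0, 0], 1],
])

```text
t: 15.85
eef_pos: [499.3, -154.4, 107.8]
eef_rot: [[-0.463, 0.887, 0.003], [0.887, 0.463, -0.002], [-0.004, 0.002, -1.0]]
ft_force: [5.2, -3.9, 4.0]
finger_gap: 11.6
grasp_force: 55.0
```

drive_tool([
  [[-0.9, 0.4, -0.5], [0, 0, 0], 1],
  [[-0.9, 0.4, -1], [0, 0, 0], 1],
  [[-0.9, 0.4, -1], [0, 0, 0], 1],
  [[-0.9, 0.4, -1], [0, 0, 0], 1],
])

```text
t: 16.25
eef_pos: [499.4, -154.4, 108.2]
eef_rot: [[-0.463, 0.886, 0.001], [0.886, 0.463, -0.001], [-0.001, 0.001, -1.0]]
ft_force: [4.9, -2.6, 0.5]
finger_gap: 12.1
grasp_force: 55.0
```

drive_tool([
  [[-0.8, 0.6, -0.3], [0, 0, 0], 1],
  [[-1.2, 0.9, -0.6], [0, 0, 0], 1],
  [[-1.2, 0.9, -0.6], [0, 0, 0], 1],
  [[-1.2, 0.9, -0.6], [0, 0, 0], 1],
])

```text
t: 16.65
eef_pos: [499.7, -154.5, 108.4]
eef_rot: [[-0.463, 0.886, -0.002], [0.886, 0.463, 0.001], [0.001, -0.001, -1.0]]
ft_force: [-0.7, -1.3, -0.7]
finger_gap: 11.5
grasp_force: 55.0
```

drive_tool([
  [[0, 0, -0.3], [0, 0, 0], 0.8],
  [[0, 0, -0.3], [0, 0, 0], 0.6],
  [[0, 0, -0.3], [0, 0, 0], 0.6],
  [[0, 0, -0.3], [0, 0, 0], 0.6],
  [[0, 0, -0.3], [0, 0, 0], 0.6],
])

```text
t: 17.15
eef_pos: [500.3, -154.7, 109.1]
eef_rot: [[-0.463, 0.886, -0.0], [0.886, 0.463, 0.0], [0.0, 0.0, -1.0]]
ft_force: [0.1, 0.8, -0.5]
finger_gap: 35.3
grasp_force: 0.0
```

```bash
cat > k.py <<'E'
from rig import env;from h import *
s=env.read_state();print(s['eef_pos'].round(1),s['ft_force'],s['finger_gap'])
for n in("top","side","wrist"):
    p,d=env.camera(n);c=env.calibration(n)
    hsv=cv2.cvtColor(p,cv2.COLOR_RGB2HSV);m=(hsv[...,0]>100)&(hsv[...,0]<125)&(hsv[...,1]>120)
    P,u,v=world(d,c,m);P=P[(np.hypot(P[:,0]-499,P[:,1]+154)<32)&(P[:,2]>85)&(P[:,2]<150)]
    if len(P)>10:
        z=np.percentile(P[:,2],97);t=P[P[:,2]>z-5];print(n,len(P),"top z",z.round(1),rect(t[:,:2]))
    if n=="side":
        cv2.imwrite("pics/s4.png",cv2.resize(p[225:385,280:440],(600,600),interpolation=cv2.INTER_CUBIC)[:,:,::-1])
E
python3 k.py
```

```text
[ 500.3 -154.7  109.1] [ 0.10046501  0.84678145 -0.49006333] 35.29733781938474
side 526 top z 130.3 [ 503.  -164.4   24.8   12.6  118.4]
wrist 3722 top z 130.1 [ 496.1 -147.6   38.4   11.8  117.4]
```

View pics/s4.png

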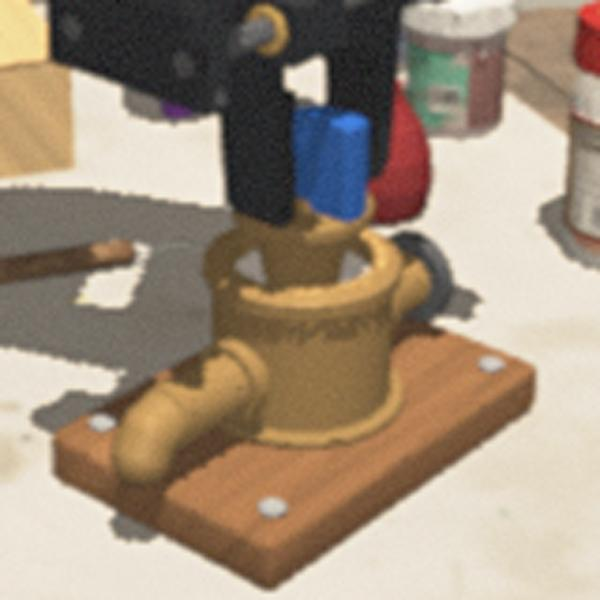

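The wing is across the pipe and its top is at z=130 with the jaws open, so it's holding. I'll back off straight up and check that it stays.

drive_tool([
  [[0, 0, -5], [0, 0, 0], 0.6],
  [[0, 0, -20], [0, 0, 0], 0.6],
  [[0, 0, -50], [0, 0, 0], 0.6],
  [[0, 0, -90], [0, 0, 0], 0.6],
  [[50, 0, -110], [0, 0, 0], 0.6],
  [[100, 0, -110], [0, 0, 0], 0.6],
  [[150, 0, -110], [0, 0, 0], 0.6],
  [[150, 0, -110], [0, 0, 0], 0.6],
  [[150, 0, -110], [0, 0, 0], 0.6],
  [[150, 0, -110], [0, 0, 0], 0.6],
  [[150, 0, -110], [0, 0, 0], 0.6],
  [[150, 0, -110], [0, 0, 0], 0.6],
  [[150, 0, -110], [0, 0, 0], 0.6],
  [[150, 0, -110], [0, 0, 0], 0.6],
])

```text
t: 18.7
eef_pos: [431.0, -22.0, 219.0]
eef_rot: [[-0.462, 0.887, -0.0], [0.887, 0.462, 0.0], [0.0, -0.0, -1.0]]
ft_force: [1.1, 0.2, -0.4]
finger_gap: 35.3
grasp_force: 0.0
```

```bash
python3 k.py; python3 - <<'E'
from rig import env;from h import *
from scipy.optimize import least_squares
q,e=env.camera("side");c=env.calibration("side");A,u,v=world(e,c,np.ones(e.shape,bool))
r=np.hypot(A[:,0]-499,A[:,1]+154)
for z in range(76,134,3):
    k=A[(r<32)&(abs(A[:,2]-z)<1.5)];print(z,len(k),k[:,:2].mean(0).round(1) if len(k) else"",end=" | ")
p,d=env.camera("top");c=env.calibration("top");A,u,v=world(d,c,np.ones(d.shape,bool));A=A[np.hypot(A[:,0]-499,A[:,1]+154)<40]
f=A[(A[:,2]>84)&(A[:,2]<104)];print("\nflange",len(f),np.median(f[:,2]),f[:,2].std(),f.mean(0),cv2.minEnclosingCircle(f[:,:2].astype(np.float32)))
t=A[A[:,2]>122];print("wing",len(t),np.median(t[:,2]),t[:,2].std(),rect(t[:,:2]))
E
```

```text
[431. -22. 219.] [ 1.06477214  0.17137944 -0.43753133] 35.31622728365439
top 194 top z 134.0 [ 499.3 -154.    46.7   11.   117.2]
side 808 top z 130.2 [ 497.  -156.7   44.5   13.2  125.7]
wrist 525 top z 130.4 [ 499.8 -155.3   38.8   10.7  117.7]
76 210 [ 494.2 -164.1] | 79 46 [ 493.1 -163.4] | 82 46 [ 492.6 -164.6] | 85 28 [ 493.5 -166.6] | 88 6 [ 496.  -172.8] | 91 69 [ 491.  -170.2] | 94 214 [ 489.7 -162.6] | 97 109 [ 492.2 -161.1] | 100 77 [ 495.  -158.7] | 103 80 [ 496.4 -159.2] | 106 70 [ 496.1 -159. ] | 109 75 [ 497.1 -160.6] | 112 78 [ 495.9 -158.9] | 115 74 [ 496.5 -159.6] | 118 77 [ 495.3 -158.1] | 121 76 [ 496.8 -160.3] | 124 74 [ 496.2 -158.9] | 127 89 [ 496.3 -159. ] | 130 141 [ 497.8 -155.9] | 133 0  | 
flange 433 95.60816486453268 2.2009584746893225 [ 498.97124846 -153.50842634   95.72921445] ((499.1286926269531, -153.8949432373047), 24.03318214416504)
wing 219 130.3838037145174 2.286343356220221 [ 499.1 -154.    47.7   11.9  117.9]
```

View pics/s4.png

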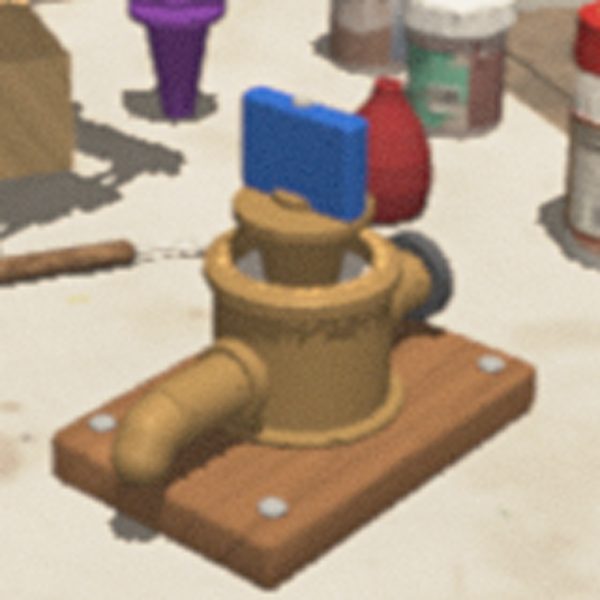

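The plug hasn't moved in 1.5 s untouched: upright, centred, wing at 117.5° (square to the 27.6° pipe), top still at z≈130. I'm handing in.

```bash
python3 -c "
from rig import env
print(env.hand_in())"
```

```text
the job is handed in; nothing more can be done
None
```

I handed in the job at about 19 s of the 48 s limit: the blue-winged plug is in the tap with its wing square across the pipe, and it stayed put for 1.5 s after release. I estimate the seat load peaked near 17–18 N, slightly over the 11–16 N band but under the 20 N limit, and the plug crept only about 1.5 mm deeper against the expected 2–7 mm.

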